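Reset the closing stop of a pouch sealer

TASK

The closing stop on the pouch sealer's head has lost its setting: the foot of its square-headed screw hangs clear of the rubber pad below. Slacken the hex jam nut by about a quarter turn (never turn the screw while the nut is tight), then turn the screw clockwise until you feel its foot nip the pad lightly, without crushing the rubber. Do the jam nut up firmly again so that the stop keeps that setting, let go, and leave everything else on the counter where it is.

Things in the scene. Friction and masses are not known exactly. Their poses are not given: they have to be found in the camera images.
- sealer: Fixed pouch sealer, 240 (x) by 340 mm (y), latched shut. Origin: centre of its underside; x to its rear, y left, z up. White base 50 mm high, rear housing 95 mm, aluminium head bar along y, 96 mm. The stop's vertical axis is at x = -75, y = 0, on a steel lug (top 96 mm high) in front of the head. Tallest near it: black hand lever at y = +125 mm, x = -165 to -30, 112 mm high.
- stop_bracket: Dark steel lug with a boss round the screw, 34 mm diameter, boss top 97.5 mm above the counter, and on it a steel spring washer, 25 mm diameter, 3 mm thick, that the jam nut bears on. Fixed part of the sealer; its frame is the sealer's frame.
- stop_pad: Steel cup, 32 mm diameter, 7 mm high, on the sealer's base below the screw; origin at its underside, on the stop's axis. It holds a rubber disc whose top is about 12.5 mm above the origin, 0.2 mm more or less with wear. No reading shows that: only the feel of the screw tells when the foot meets the rubber.
- hex_nut: The hex jam nut, plain steel, 24 mm across flats, 13 mm high. Origin at its centre on the stop's axis, 106.5 mm above the counter when tight. One pair of flats faces along its x axis, the others at 60 and 120 degrees; z up. Fingers open 40 mm clear it. The screw's square head above it passes between fingers closed on the nut.
- square_screw: The stop screw, plain steel, M16 with 2 mm pitch. Origin at the centre of its square head, 134 mm above the counter: head 12 x 12 mm, 16 mm high, flats along its x and y axes, z up. Bare thread, 13 mm, between nut and head. Its foot, 22 mm across, hangs clear of the rubber at the start; clockwise from above sinks it, and 0.5 to 2.3 rad of turning closes the gap.
- jam_nut (a joint): Turn of the jam nut, rad, growing clockwise from above (tightening). About 0 at the start, tight. Below -0.25 it is off the washer and turns with next to no torque once you stop; done up past that, the torque climbs by some 0.8 Nm per rad: firm is 0.2 to 0.3 Nm above the slack reading. It stays as left. Range -3.5 to 1.5. It does not drag the screw.
- stop_screw (a joint): Turn of the stop screw, rad, growing clockwise from above (sinking). Its thread is stiff: it runs at 0.15 to 0.3 Nm. Once the foot meets the rubber the torque climbs by about 0.9 Nm per rad: 0.2 Nm above running is a light nip (about 7 N on the pad once let go; 4 to 12 N is right; above 22 N the rubber is crushed). It stays as left. Range -6 to 8.
- oil_bottle_mid (a point): Bystander: white plastic oil bottle with a blue cap, 50 mm diameter, 140 mm high. The point is its centre, 70 mm above its underside. Leave it alone.
- clear_tub_mid (a point): Bystander: clear plastic tub with a blue lid, 158 x 118 x 89 mm. The point is its centre, 45 mm above its underside. Leave it alone.
- wipes_tub_mid (a point): Bystander: white wipes canister with a blue lid, 100 mm diameter, 132 mm high. The point is its centre, 66 mm above its underside. Leave it alone.
- cassette_mid (a point): Bystander: open steel instrument tray with two dividers, 190 x 130 x 30 mm. The point is its centre, 15 mm above its underside. Leave it alone.
- pouch_roll_mid (a point): Bystander: upright paper roll, 90 mm diameter, 100 mm high. The point is its centre, 50 mm above its underside. Leave it alone.
- steel_dish_mid (a point): Bystander: small steel bowl, 84 mm diameter, 32 mm high. The point is its centre, 16 mm above its underside. Leave it alone.
- tweezers_mid (a point): Bystander: flat steel tweezers lying on the counter, 130 x 9 x 7 mm. The point is its centre, 3 mm above its underside. Leave it alone.
- strip_box_mid (a point): Bystander: cardboard box of test strips lying on the sealer's rear housing, 50 x 100 x 35 mm. The point is its centre, 17 mm above its underside. Leave it alone.

How it is judged (in metres and radians):
On the way, in this order (a step that is already met when the one before it is completed fails the run):
1. the jam nut is slackened well off its washer (below -0.6 rad) (value of joint jam_nut below -0.6 rad), for 0.2 s.
2. with the nut slack, the screw's foot nips the pad lightly (4 to 12 N) (value of joint jam_nut below -0.4 rad and contact force between square_screw and stop_pad between 4 and 12 N), for 0.3 s.
At the end, for the whole second after the job is handed in: The screw's foot rests on the rubber pad with 4 to 12 N, the jam nut is tight on its washer on the lug (more than 12 N between them) and both are at rest (contact force between square_screw and stop_pad between 4 and 12 N and contact force between hex_nut and stop_bracket above 12 N and velocity of joint each of jam_nut, stop_screw below 0.05 rad/s); the robot touches nothing.
It fails at once if the rubber pad is crushed (more than 22 N under the foot) (contact force between square_screw and stop_pad above 22 N).
It fails at once if the screw is turned while the nut is tight (value of joint jam_nut above -0.1 rad and (velocity of joint stop_screw above 0.25 rad/s or velocity of joint stop_screw below -0.25 rad/s)).
It fails at once if a bystander is moved by more than 30 mm (distance of any of oil_bottle_mid, clear_tub_mid, wipes_tub_mid, cassette_mid, pouch_roll_mid, steel_dish_mid, tweezers_mid, strip_box_mid from where it was at the start of the episode above 0.03 m).
It also fails if it takes over 72 s, if anything falls off the work surface, if the arm or the gripper's body presses on something with over 40 N, if the wrist force passes 120 N, or if a joint passes its speed limit or range.

ROBOT

A 6-joint arm with a two-finger parallel gripper is mounted at the origin on the work surface. World frame = base frame: x ahead of the robot, y to its left, z up, the work surface at z = 0. Lengths are in mm, angles in rad, forces in N, time in s.
With the tool pointing down it reaches from about 275 to 750 mm from the base axis. Payload 10.2 kg.
Tool frame: the origin (TCP) lies midway between the tips of the shut fingers; the grasp point (between the pads) lies 19 mm behind it; z points along the fingers, y is the direction in which the jaws open and shut (so a half turn about z gives the same grasp; the last joint's range is limited). The gripper opens to 85 mm and grips with 20 to 120 N. Pads are 22 mm wide; open, the fingers measure 114 mm over their backs; the gripper's body (76 mm by 85 mm) begins 54 mm behind the grasp point. The pads swing forward as they close: fully open they stand 13 mm farther back than shut.
Start: joints at [0.922, 0.313, 1.498, -0, 1.331, -0.223], TCP at [216.864, 478.123, 231.294] pointing down, gripper open.
Joint ranges: [-2.94, 2.94], [-0.97, 2.17], [0.19, 2.56], [-1.23, 4.37], [0.02, 3.11], [-2.88, 2.88]. Speed limits (rad/s): [2.39, 2.39, 3.01, 3.14, 3.14, 3.14].

INTERFACE

Orientations are given as a unit quaternion [w, x, y, z].
In Python, from rig import sense, optics, ctrl gives the robot as it stands.
- The arm moves only by the tool play_rows, never from a script. Its argument "plan" is a list of rows, each a list of 7 numbers: the shift along the world's x, y, z in mm, then the turn, a rotation vector about the world's x, y, z in rad, then the opening, from -1 (shut) to 1 (fully open), so that 0 is half open. A call has 1 to 5 rows; each row shifts and turns the pose as measured when the row begins; what a row does not reach is not made up. A row lasts 1/12 s, in which the tool goes at most 41.7 mm and 7.16 degrees, less where a joint would pass 70% of its speed; a pose out of reach is approached as far as the arm can. A call is refused whole if a number of a shift passes 41.7 or a number of a turn 0.125, either way. A call with a gripper value outside its range is refused whole. The fingers move at their own pace and stop on an object; "grip_force" is the grip in N (left out, the last holds). Time passes only in rows, so rows that do not move let the fingers close. It gives the time, the measured TCP pose, the force and the opening at its end, in the units of the state.
- sense(): the state, without advancing time (a new reading comes with each control period).
- optics.capture(name): name is "scene" or "top" or "wrist"; returns a dict with "img" (384x512x3 uint8, blue, green, red), "fx", "fy", "cx", "cy" (pixels), "world_to_cam" (4x4, takes a point from world to camera coordinates). Camera axes: x right, y up, looking along -z (the intrinsics and any distortion apply to the point x, -y, -z); pixel columns grow to the right and rows downward; lengths in mm; the calibration is good to about 2 mm. A picture is of the moment at which its call begins. There is no depth.
- ctrl.finish_job(): hands the job in, once; it reports no verdict.
The state is a dict: "time_s": time; "joints": joint angles; "dq": joint speeds; "tau": joint torques, N m; "eef_pos": TCP position; "ee_rot": TCP orientation; "force": force on the tool from outside, world axes, zero at the start; "wrist_torque": the same for the moment, N m; "grip_width": opening from 0.0 (shut) to 1.0 (fully open).
Only numpy, scipy, OpenCV 4.12 (cv2) and the standard library are available. Lean on these libraries where they do the work, as an engineer would, in place of code of your own. Each camera call takes 0.05 s, during which the arm holds its last target. There are 200 camera calls.

## Working session

There is one attempt and no reset: what is moved stays moved. The work goes in short steps, Python scripts to look and compute and a tool call to move; the robot and the scene stay as the last step left them, time stands still between calls to the robot, and variables do not carry over. Pictures are saved under pics/ and viewed, about 8 in all and at most 12, crops included, and the job is handed in when it is done.

Besides the shell and the picture viewer there is one more tool, called after ">>>" in YAML: its name, and indented under it one key for each argument. play_rows: Moves the arm, as the interface text tells. Its arguments: {"type":"object","properties":{"plan":{"type":"array"},"grip_force":{"type":"number"}},"required":["plan"]}

```bash
ls; mkdir -p pics; python3 - <<'E'
from rig import sense, optics
import cv2,numpy as np
s=sense();print(s)
for n in ["scene","top"]:
    c=optics.capture(n);cv2.imwrite(f"pics/{n}0.png",c["img"]);print(n,c["fx"],c["fy"],c["cx"],c["cy"],c.keys());print(np.round(c["world_to_cam"],4).tolist())
E
```

```text
pics
{'time_s': 0.0, 'joints': array([ 9.21605239e-01,  3.13450206e-01,  1.49846681e+00,  8.93823437e-06,
        1.33097252e+00, -2.23392463e-01]), 'dq': array([ 0.00081143,  0.00053666,  0.00086466, -0.00081205,  0.00076516,
       -0.00026589]), 'tau': array([-2.54028446e-04, -4.12265754e+01, -2.59743744e+01, -2.03449172e-04,
        4.17023824e-03,  1.88709276e-05]), 'eef_pos': array([216.69398907, 477.90674167, 230.72377374]), 'ee_rot': array([-2.77954066e-04,  2.11295633e-01,  9.77421984e-01, -5.85866070e-04]), 'force': array([-0.92794296, -0.14285416,  0.53666828]), 'wrist_torque': array([ 0.01692938,  0.00516303, -0.03219318]), 'grip_width': 0.9997626641834639}
scene 377.4343105022576 377.4343105022576 255.79012367387477 203.06501219190585 dict_keys(['img', 'fx', 'fy', 'cx', 'cy', 'world_to_cam'])
[[0.8428, 0.5381, -0.0105, -454.6103], [-0.4446, 0.7071, 0.5498, 197.5878], [0.3033, -0.4587, 0.8352, -1384.7999], [0.0, 0.0, 0.0, 1.0]]
top 490.7556234093778 490.7556234093778 252.39272684649026 192.95470964841232 dict_keys(['img', 'fx', 'fy', 'cx', 'cy', 'world_to_cam'])
[[-0.0273, -0.9994, -0.0193, 13.3652], [0.9965, -0.0287, 0.079, -538.3141], [-0.0795, -0.0171, 0.9967, -1485.5902], [0.0, 0.0, 0.0, 1.0]]
```

```bash
python3 - <<'E'
import cv2,numpy as np
a=cv2.imread("pics/top0.png");cv2.imwrite("pics/top1.png",cv2.resize(a,(800,600),interpolation=cv2.INTER_CUBIC))
E
```

```text
(no output)
```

View pics/top1.png

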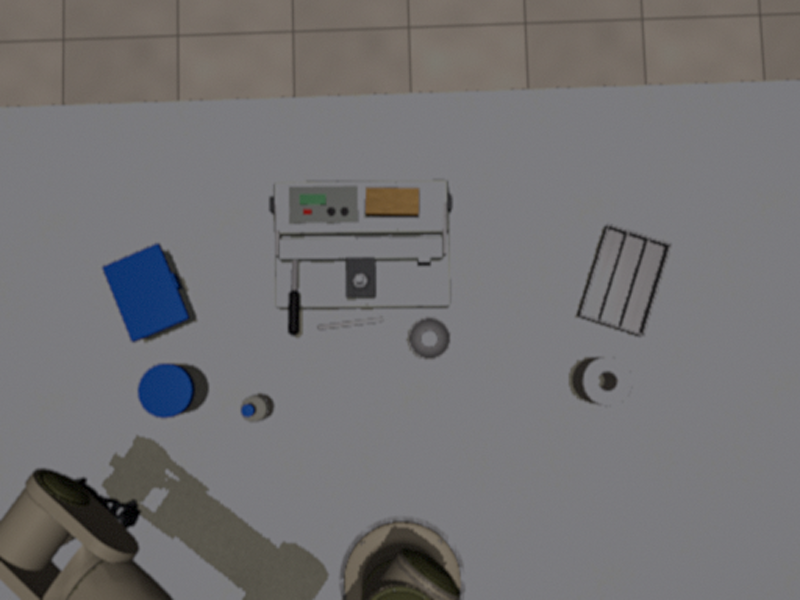

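View pics/scene0.png

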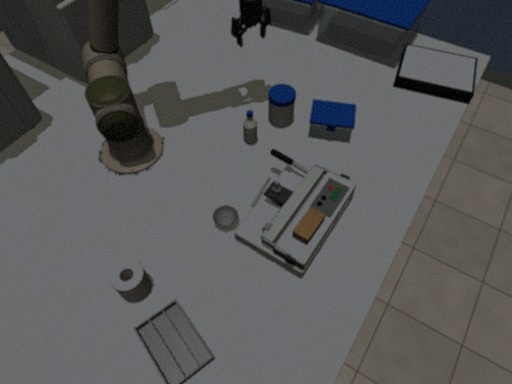

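The top view shows the sealer nearly square to the world axes, with the stop screw at about (230, 180) px in the 512-wide frame. The scene view has it at (277, 187).

```bash
cat > h.py <<'E'
from rig import sense, optics
import cv2,numpy as np
from scipy.spatial.transform import Rotation as R
def ray(c,u,v,z):
    M=np.array(c["world_to_cam"]);Rm,t=M[:3,:3],M[:3,3]
    d=Rm.T@np.array([(u-c["cx"])/c["fx"],-(v-c["cy"])/c["fy"],-1.]);o=-Rm.T@t
    return o+d*(z-o[2])/d[2]
def proj(c,p):
    M=np.array(c["world_to_cam"]);q=M[:3,:3]@np.array(p,float)+M[:3,3]
    return c["cx"]+c["fx"]*q[0]/-q[2], c["cy"]+c["fy"]*q[1]/q[2]
def st():
    s=sense();w,x,y,z=s["ee_rot"];r=R.from_quat([x,y,z,w]).as_matrix()
    print("t",round(s["time_s"],2),"pos",np.round(s["eef_pos"],1),"jawdeg",round(np.degrees(np.arctan2(r[1,1],r[0,1])),2),"z",np.round(r[:,2],4),"F",np.round(s["force"],1),"T",np.round(s["wrist_torque"],3),"g",round(s["grip_width"],3),"q6",round(s["joints"][5],3),"q",np.round(s["joints"],2))
E
python3 - <<'E'
from h import *
t=optics.capture("top");s=optics.capture("scene")
print(ray(t,230.4,179.8,142),ray(s,277,187,140))
for u,v in [(275,181),(448,180),(276,306),(450,306)]: print(ray(t,u*.64,v*.64,95 if v<200 else 50))
st()
E
```

```text
[568.02604505  57.45264732 142.        ] [585.42097762  46.73622094 140.        ]
[768.51319783 217.27279427  95.        ]
[ 759.96269413 -110.65625238   95.        ]
[534.0571084  226.71974311  50.        ]
[ 524.41186123 -109.03613579   50.        ]
t 0.2 pos [216.8 478.  230.9] jawdeg 65.6 z [-5.e-04 -6.e-04 -1.e+00] F [-0.1  0.1  0.1] T [ 0.048 -0.007 -0.014] g 1.0 q6 -0.223 q [ 0.92  0.31  1.5   0.    1.33 -0.22]
```

>>> play_rows:
  plan:
    - [25, -30, 2, 0, 0, 0, 1]
    - [25, -30, 2, 0, 0, 0, 1]
    - [25, -30, 2, 0, 0, 0, 1]
    - [25, -30, 2, 0, 0, 0, 1]
    - [25, -30, 2, 0, 0, 0, 1]

```text
time_s: 0.62
eef_pos: [340.3, 325.9, 239.8]
ee_rot: [-0.001, 0.205, 0.979, -0.001]
force: [1.4, 0.7, 0.4]
grip_width: 0.997
```

>>> play_rows:
  plan:
    - [25, -30, 2, 0, 0, 0, 0.3]
    - [25, -30, 2, 0, 0, 0, 0.3]
    - [25, -30, 2, 0, 0, 0, 0.3]
    - [25, -30, 2, 0, 0, 0, 0.3]
    - [25, -30, 2, 0, 0, 0, 0.3]

```text
time_s: 1.03
eef_pos: [469.3, 167.1, 250.5]
ee_rot: [-0.001, 0.205, 0.979, -0.001]
force: [0.6, 0.7, -0.5]
grip_width: 0.645
```

>>> play_rows:
  plan:
    - [25, -28, 0, 0, 0, 0, 0.3]
    - [25, -28, 0, 0, 0, 0, 0.3]
    - [25, -28, 0, 0, 0, 0, 0.3]
    - [20, -22, 0, 0, 0, 0, 0.3]
    - [0, 0, 0, 0, 0, 0, 0.3]

```text
time_s: 1.45
eef_pos: [570.8, 48.6, 249.5]
ee_rot: [-0.001, 0.208, 0.978, -0.001]
force: [-0.3, -0.7, 0.1]
grip_width: 0.65
```

```bash
python3 - <<'E'
from h import *
c=optics.capture("wrist");st()
cv2.imwrite("pics/w0.png",cv2.resize(c["img"],(800,600),interpolation=cv2.INTER_CUBIC))
print(proj(c,[570,57,142]),proj(c,[570,57,100]))
E
```

```text
t 1.5 pos [569.5  50.2 249.5] jawdeg 65.99 z [-3.8e-03 -7.0e-04 -1.0e+00] F [ 0.5  0.2 -0.8] T [ 0.002  0.031 -0.01 ] g 0.65 q6 -1.268 q [-0.12  0.41  1.32 -0.    1.42 -1.27]
(np.float64(267.0875810731607), np.float64(186.02146454506314)) (np.float64(265.9830939976602), np.float64(175.85349742316643))
```

View pics/w0.png

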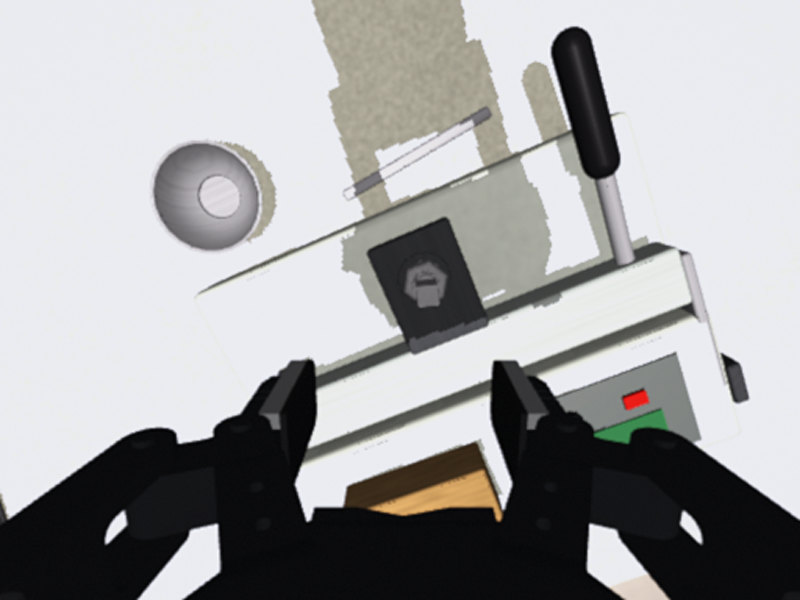

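The wrist view shows the screw head at about (428, 293), the nut around (426, 282), and the dark lug around both. I need an enlarged crop for the yaw angles.

```bash
python3 - <<'E'
from h import *
c=optics.capture("wrist")
i=c["img"][150:220,235:315]
cv2.imwrite("pics/w1.png",cv2.resize(i,(800,700)[:2],interpolation=cv2.INTER_CUBIC)[:600])
E
```

```text
(no output)
```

View pics/w1.png

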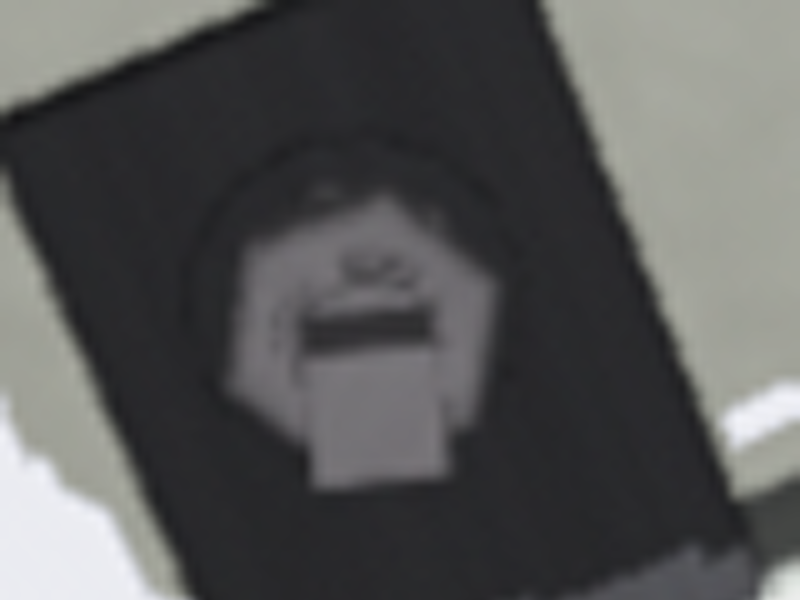

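The crop shows the square head top with corners (308,350), (437,345), (450,480) and (313,490). The hex nut top has vertices (250,245), (385,192), (500,278), (475,430) and (230,388).

```bash
python3 - <<'E'
from h import *
c=optics.capture("wrist");st()
f=lambda P,z:np.array([ray(c,234.55+u/10,149.55+v/10,z)[:2] for u,v in P])
def edges(P,n):
    d=np.diff(P,axis=0);print(np.round(P,1).tolist(),np.round(np.linalg.norm(d,axis=1),1),np.round(np.degrees(np.arctan2(d[:,1],d[:,0]))%(360/n),1))
H=f([(308,350),(437,345),(450,480),(313,490),(308,350)],142);edges(H,4);print(H[:4].mean(0))
N=f([(475,430),(500,278),(385,192),(250,245),(230,388)],113);edges(N,6);print((N[0]+N[3])/2,(N[1]+N[4])/2)
edges(f([(0,125),(265,0)],96),4)
E
```

```text
t 1.6 pos [568.1  53.  250.2] jawdeg 66.17 z [-3.5e-03 -2.0e-04 -1.0e+00] F [-0.8  0.4  0.2] T [ 0.034 -0.051  0.021] g 0.651 q6 -1.267 q [-0.11  0.4   1.32 -0.    1.42 -1.27]
[[566.0, 59.6], [570.0, 69.8], [581.5, 66.2], [577.6, 55.1], [566.0, 59.6]] [11.  12.  11.8 12.4] [68.5 72.5 70.5 68.5]
[573.77693392  62.65693082]
[[586.3, 68.9], [573.5, 76.7], [561.6, 70.0], [561.1, 56.5], [573.0, 49.1]] [15.  13.7 13.6 14. ] [28.3 29.3 28.  28.4]
[573.682857    62.65044992] [573.27584328  62.9229779 ]
[[543.3, 37.4], [542.6, 66.3]] [28.9] [1.4]
```

>>> play_rows:
  plan:
    - [2, 4, -25, 0.0, 0, -0.07, 0.1]
    - [2, 3, -25, 0, 0, -0.06, 0.1]
    - [0, 1, -10, 0, 0, 0, 0.1]
    - [0, 0, 0, 0, 0, 0, 0.1]
    - [0, 0, 0, 0, 0, 0, 0.1]

```text
time_s: 2.02
eef_pos: [569.6, 66.6, 191.2]
ee_rot: [-0.0, 0.267, 0.964, 0.0]
force: [-0.4, 0.7, 0.9]
grip_width: 0.551
```

```bash
python3 - <<'E'
from h import *
st();c=optics.capture("wrist");st()
u,v=proj(c,[573.5,62.5,128]);print(u,v)
u0,v0=int(u)-50,int(v)-37;print(u0,v0)
cv2.imwrite("pics/w2.png",cv2.resize(c["img"][v0:v0+75,u0:u0+100],(800,600),interpolation=cv2.INTER_CUBIC))
np.savez("c2.npz",**{k:c[k] for k in c},o=[u0,v0])
E
```

```text
t 2.02 pos [569.6  66.6 191.2] jawdeg 58.99 z [-0.e+00  1.e-04 -1.e+00] F [-0.4  0.7  0.9] T [ 0.026 -0.011  0.049] g 0.551 q6 -1.117 q [-0.09  0.45  1.41  0.    1.28 -1.12]
t 2.07 pos [569.7  66.6 191.5] jawdeg 58.99 z [ 4.e-04  1.e-04 -1.e+00] F [-0.3  0.2  0.2] T [ 0.008 -0.001  0.03 ] g 0.549 q6 -1.117 q [-0.09  0.45  1.41  0.    1.28 -1.12]
255.9651351480637 213.5123597580847
205 176
```

View pics/w2.png

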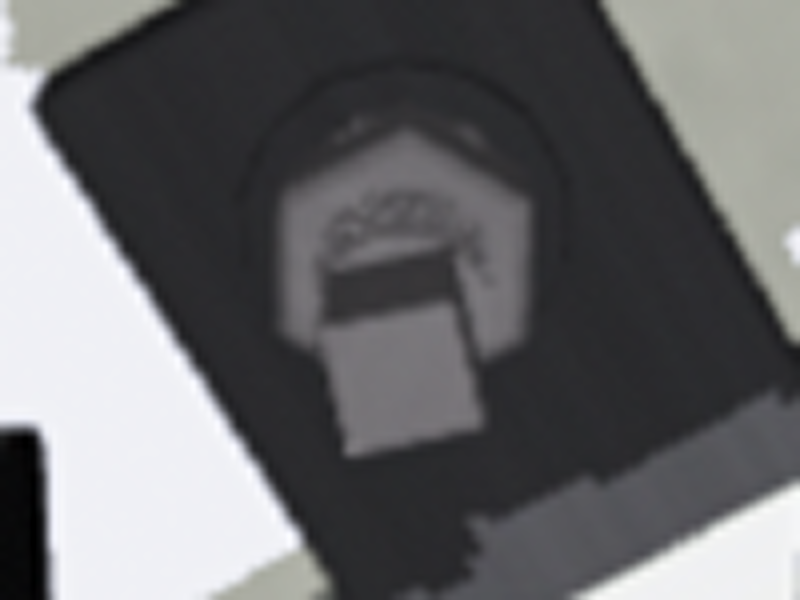

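The head corners are (320,330), (450,302), (484,427) and (346,457). The nut vertices are (282,182), (408,127), (531,197), (527,340) and (282,330), so the nut's flats are already vertical in the image and line up with the jaws.

```bash
python3 - <<'E'
from h import *
c=dict(np.load("c2.npz"));u0,v0=c["o"]
f=lambda P,z:np.array([ray(c,u0-.45+u/8,v0-.45+v/8,z)[:2] for u,v in P])
def edges(P,n):
    d=np.diff(P,axis=0);print(np.round(np.linalg.norm(d,axis=1),1),np.round(np.degrees(np.arctan2(d[:,1],d[:,0]))%(360/n),1))
H=f([(320,330),(450,302),(484,427),(346,457),(320,330)],142);edges(H,4);print(H[:4].mean(0))
N=f([(527,340),(531,197),(408,127),(282,182),(282,330)],113);edges(N,6);print((N[0]+N[3])/2,(N[1]+N[4])/2)
E
```

```text
[11.2 11.6 12.  11.6] [71.9 73.6 72.2 69.4]
[574.68997678  60.78353939]
[14.4 13.6 13.1 14.9] [28.2 28.5 23.4 28.2]
[573.97135578  61.45212625] [574.16908463  61.33112204]
```

>>> play_rows:
  plan:
    - [4.5, -5, -20, 0, 0, -0.01, 0.1]
    - [0, 0, -25, 0, 0, 0, 0.1]
    - [0, 0, -22, 0, 0, 0, 0.1]
    - [0, 0, -10, 0, 0, 0, 0.1]
    - [0, 0, 0, 0, 0, 0, 0.1]

```text
time_s: 2.48
eef_pos: [577.0, 62.1, 120.1]
ee_rot: [0.007, 0.269, 0.963, 0.001]
force: [0.5, -0.3, 0.8]
grip_width: 0.55
```

```bash
python3 -c "
from h import *
st()"
```

```text
t 2.48 pos [577.   62.1 120.1] jawdeg 58.8 z [ 0.0143 -0.0012 -0.9999] F [ 0.5 -0.3  0.8] T [ 0.006 -0.008 -0.   ] g 0.55 q6 -1.121 q [-0.09  0.53  1.48  0.    1.12 -1.12]
```

>>> play_rows:
  plan:
    - [-1, -0.5, -10, 0, 0.01, 0, 0.1]
    - [-1, 0, -8, 0, 0.005, 0, 0.1]
    - [0, 0, 0, 0, 0, 0, 0.1]
    - [0, 0, 0, 0, 0, 0, 0.1]

```text
time_s: 2.82
eef_pos: [576.6, 61.6, 104.7]
ee_rot: [0.002, 0.268, 0.963, -0.0]
force: [0.7, -1.1, 0.2]
grip_width: 0.552
```

```bash
python3 -c "
from h import *
st()"
```

```text
t 2.82 pos [576.6  61.6 104.7] jawdeg 58.89 z [ 0.0036 -0.0018 -1.    ] F [ 0.7 -1.1  0.2] T [-0.024  0.042 -0.043] g 0.552 q6 -1.122 q [-0.09  0.55  1.49 -0.    1.1  -1.12]
```

>>> play_rows:
  plan:
    - [-2, -0.4, -2.5, 0, 0, -0.01, 0.1]
    - [0, 0, 0, 0, 0, 0, 0.1]
    - [0, 0, 0, 0, 0, 0, -0.4]
    - [0, 0, 0, 0, 0, 0, -0.7]
    - [0, 0, 0, 0, 0, 0, -1]
  grip_force: 40

```text
time_s: 3.23
eef_pos: [575.1, 61.0, 104.0]
ee_rot: [0.003, 0.273, 0.962, -0.0]
force: [-1.1, -0.5, -0.4]
grip_width: 0.263
```

>>> play_rows:
  plan:
    - [0, 0, 0, 0, 0, 0, -1]
    - [0, 0, 0, 0, 0, 0, -1]
    - [0, 0, 0, 0, 0, 0, -1]

```text
time_s: 3.48
eef_pos: [575.0, 61.0, 104.0]
ee_rot: [0.003, 0.274, 0.962, -0.0]
force: [-0.3, -0.4, 0.3]
grip_width: 0.265
```

```bash
python3 -c "
from h import *
st()"
```

```text
t 3.48 pos [575.  61. 104.] jawdeg 58.25 z [ 0.0062 -0.0023 -1.    ] F [-0.3 -0.4  0.3] T [-0.029  0.048 -0.043] g 0.265 q6 -1.112 q [-0.1   0.55  1.5  -0.    1.09 -1.11]
```

>>> play_rows:
  plan:
    - [0, 0, 0, 0, 0, 0.05, -1]
    - [0, 0, 0, 0, 0, 0.1, -1]
    - [0, 0, 0, 0, 0, 0.1, -1]
    - [0, 0, 0, 0, 0, 0.1, -1]
    - [0, 0, 0, 0, 0, 0.1, -1]
  grip_force: 60

```text
time_s: 3.9
eef_pos: [575.1, 60.9, 104.2]
ee_rot: [0.003, 0.044, 0.999, 0.001]
force: [-0.4, -0.7, -0.3]
grip_width: 0.255
```

```bash
python3 -c "
from h import *
st()"
```

```text
t 3.9 pos [575.1  60.9 104.2] jawdeg 84.9 z [ 6.6e-03  8.0e-04 -1.0e+00] F [-0.4 -0.7 -0.3] T [-0.147  0.064 -0.238] g 0.255 q6 -1.58 q [-0.1   0.55  1.5   0.    1.09 -1.58]
```

>>> play_rows:
  plan:
    - [0, 0, 0, 0, 0, 0.11, -1]
    - [0, 0, 0, 0, 0, 0.11, -1]
    - [0, 0, 0, 0, 0, 0.11, -1]
    - [0, 0, 0, 0, 0, 0.11, -1]
    - [0, 0, 0, 0, 0, 0.11, -1]

```text
time_s: 4.32
eef_pos: [575.0, 61.0, 104.4]
ee_rot: [0.003, -0.241, 0.971, 0.002]
force: [-0.5, 1.0, -0.6]
grip_width: 0.255
```

>>> play_rows:
  plan:
    - [0, 0, 0, 0, 0, 0.12, -1]
    - [0, 0, 0, 0, 0, 0.12, -1]
    - [0, 0, 0, 0, 0, 0.12, -1]
    - [0, 0, 0, 0, 0, 0, -1]
    - [0, 0, 0, 0, 0, 0, -1]

```text
time_s: 4.73
eef_pos: [575.0, 61.0, 104.5]
ee_rot: [0.003, -0.418, 0.908, 0.002]
force: [-0.9, -0.2, -0.4]
grip_width: 0.254
```

```bash
python3 - <<'E'
from h import *
st();c=optics.capture("wrist");st()
cv2.imwrite("pics/w3.png",cv2.resize(c["img"][170:380,110:400],(800,580),interpolation=cv2.INTER_CUBIC))
E
```

```text
t 4.73 pos [575.   61.  104.5] jawdeg 139.48 z [ 0.0028  0.0065 -1.    ] F [-0.9 -0.2 -0.4] T [-0.112  0.009  0.051] g 0.254 q6 -2.538 q [-0.1   0.55  1.49  0.01  1.1  -2.54]
t 4.78 pos [575.   61.  104.5] jawdeg 139.48 z [ 0.0029  0.0065 -1.    ] F [-0.8  0.8 -0.1] T [-0.087 -0.019  0.037] g 0.254 q6 -2.538 q [-0.1   0.55  1.49  0.01  1.1  -2.54]
```

View pics/w3.png

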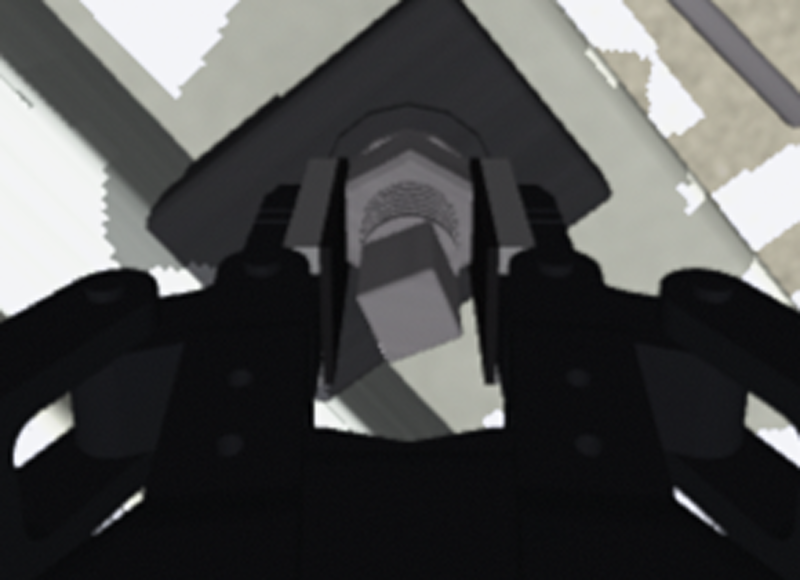

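The fingers hold the nut on its flats and have turned it about 81 degrees, so it's slack. The head is clear between the fingers, with its flats at about 71.6 degrees in the world frame.

>>> play_rows:
  plan:
    - [0, 0, 0, 0, 0, 0, -0.1]
    - [0, 0, 0, 0, 0, 0, 0.1]
    - [0, 0, 4, 0, 0, 0, 0.1]
    - [0, 0, 10, 0, 0, -0.12, 0.1]
    - [0, 0, 6, 0, 0, -0.12, 0.1]

```text
time_s: 5.2
eef_pos: [574.7, 61.2, 124.5]
ee_rot: [0.002, -0.3, 0.954, 0.003]
force: [0.2, -0.4, -0.5]
grip_width: 0.553
```

>>> play_rows:
  plan:
    - [0, 0, 0, 0, 0, -0.12, 0.1]
    - [0, 0, 0, 0, 0, -0.12, 0.1]
    - [0, 0, 0, 0, 0, -0.12, 0.1]
    - [0, 0, 0, 0, 0, -0.12, 0.1]
    - [0, 0, 0, 0, 0, -0.12, 0.1]

```text
time_s: 5.62
eef_pos: [576.3, 61.2, 128.7]
ee_rot: [0.006, 0.008, 1.0, 0.001]
force: [0.6, -0.1, -0.7]
grip_width: 0.55
```

```bash
python3 -c "
from h import *
st()"
```

```text
t 5.62 pos [576.3  61.2 128.7] jawdeg 89.11 z [ 0.0115  0.0016 -0.9999] F [ 0.6 -0.1 -0.7] T [-0.002  0.033 -0.016] g 0.55 q6 -1.654 q [-0.1   0.52  1.47  0.    1.14 -1.65]
```

>>> play_rows:
  plan:
    - [-1, 0, -3, 0, 0.005, -0.1, 0.1]
    - [0, 0, -3, 0, 0.004, -0.1, 0.1]
    - [0, 0, -2, 0, 0, -0.06, 0.1]
    - [0, 0, 0, 0, 0, 0, 0.1]
    - [0, 0, 0, 0, 0, 0, 0.1]

```text
time_s: 6.03
eef_pos: [576.2, 61.3, 122.9]
ee_rot: [0.003, 0.148, 0.989, 0.0]
force: [0.1, -0.2, -0.3]
grip_width: 0.55
```

```bash
python3 -c "
from h import *
st()"
```

```text
t 6.03 pos [576.2  61.3 122.9] jawdeg 72.93 z [ 5.8e-03 -5.0e-04 -1.0e+00] F [ 0.1 -0.2 -0.3] T [-0.025  0.012 -0.011] g 0.55 q6 -1.369 q [-0.1   0.53  1.47  0.    1.13 -1.37]
```

>>> play_rows:
  plan:
    - [-1.2, -0.2, -3.5, 0, 0.003, -0.02, 0.1]
    - [0, 0, 0, 0, 0, 0, 0]
    - [0, 0, 0, 0, 0, 0, -0.4]
    - [0, 0, 0, 0, 0, 0, -0.8]
    - [0, 0, 0, 0, 0, 0, -1]
  grip_force: 40

```text
time_s: 6.45
eef_pos: [575.1, 60.9, 120.0]
ee_rot: [0.002, 0.157, 0.988, -0.0]
force: [-0.6, -0.1, 1.4]
grip_width: 0.142
```

>>> play_rows:
  plan:
    - [0, 0, 0, 0, 0, 0, -1]
    - [0, 0, 0, 0, 0, 0, -1]
    - [0, 0, 0, 0, 0, 0, -1]

```text
time_s: 6.7
eef_pos: [575.0, 60.9, 120.1]
ee_rot: [0.002, 0.157, 0.988, -0.0]
force: [0.1, -0.6, -0.6]
grip_width: 0.137
```

```bash
python3 -c "
from h import *
st()"
```

```text
t 6.7 pos [575.   60.9 120.1] jawdeg 71.94 z [ 0.0035 -0.001  -1.    ] F [ 0.1 -0.6 -0.6] T [-0.095  0.032 -0.089] g 0.137 q6 -1.352 q [-0.1   0.53  1.48 -0.    1.13 -1.35]
```

>>> play_rows:
  plan:
    - [0, 0, 0, 0, 0, -0.06, -1]
    - [0, 0, 0, 0, 0, -0.06, -1]
    - [0, 0, 0, 0, 0, -0.06, -1]

```text
time_s: 6.95
eef_pos: [575.0, 60.9, 120.0]
ee_rot: [0.002, 0.247, 0.969, -0.001]
force: [0.3, 0.1, -0.1]
grip_width: 0.139
```

```bash
python3 -c "
from h import *
st()"
```

```text
t 6.95 pos [575.   60.9 120. ] jawdeg 61.43 z [ 0.0032 -0.0021 -1.    ] F [ 0.3  0.1 -0.1] T [-0.054 -0.002  0.261] g 0.139 q6 -1.168 q [-0.1   0.53  1.48 -0.    1.13 -1.17]
```

>>> play_rows:
  plan:
    - [0, 0, 0, 0, 0, -0.06, -1]
    - [0, 0, 0, 0, 0, -0.06, -1]
    - [0, 0, 0, 0, 0, -0.06, -1]

```text
time_s: 7.2
eef_pos: [575.0, 60.8, 120.0]
ee_rot: [0.002, 0.336, 0.942, -0.001]
force: [-0.0, 0.4, -0.9]
grip_width: 0.134
```

```bash
python3 -c "
from h import *
st()"
```

```text
t 7.2 pos [575.   60.8 120. ] jawdeg 50.73 z [ 0.0027 -0.0033 -1.    ] F [-0.   0.4 -0.9] T [-0.049 -0.02   0.289] g 0.134 q6 -0.98 q [-0.1   0.53  1.48 -0.    1.13 -0.98]
```

>>> play_rows:
  plan:
    - [0, 0, 0, 0, 0, -0.05, -1]
    - [0, 0, 0, 0, 0, -0.05, -1]

```text
time_s: 7.37
eef_pos: [575.0, 60.8, 120.0]
ee_rot: [0.002, 0.385, 0.923, -0.001]
force: [-0.1, -0.5, -0.9]
grip_width: 0.139
```

```bash
python3 -c "
from h import *
st()"
```

```text
t 7.37 pos [575.   60.8 120. ] jawdeg 44.76 z [ 0.0024 -0.004  -1.    ] F [-0.1 -0.5 -0.9] T [-0.082  0.035  0.28 ] g 0.139 q6 -0.875 q [-0.1   0.53  1.48 -0.    1.13 -0.87]
```

>>> play_rows:
  plan:
    - [0, 0, 0, 0, 0, -0.05, -1]
    - [0, 0, 0, 0, 0, -0.05, -1]

```text
time_s: 7.53
eef_pos: [575.0, 60.8, 119.9]
ee_rot: [0.002, 0.432, 0.902, -0.002]
force: [-1.4, -1.2, -0.5]
grip_width: 0.139
```

```bash
python3 -c "
from h import *
st()"
```

```text
t 7.53 pos [575.   60.8 119.9] jawdeg 38.82 z [ 0.0018 -0.0046 -1.    ] F [-1.4 -1.2 -0.5] T [-0.027  0.017  0.297] g 0.139 q6 -0.771 q [-0.1   0.53  1.48 -0.    1.13 -0.77]
```

>>> play_rows:
  plan:
    - [0, 0, 0, 0, 0, -0.05, -1]
    - [0, 0, 0, 0, 0, -0.05, -1]

```text
time_s: 7.7
eef_pos: [575.0, 60.8, 119.9]
ee_rot: [0.002, 0.478, 0.878, -0.002]
force: [-0.1, -0.3, -0.4]
grip_width: 0.139
```

```bash
python3 -c "
from h import *
st()"
```

```text
t 7.7 pos [575.   60.8 119.9] jawdeg 32.89 z [ 0.0013 -0.0052 -1.    ] F [-0.1 -0.3 -0.4] T [-0.049  0.026  0.298] g 0.139 q6 -0.666 q [-0.09  0.53  1.48 -0.01  1.13 -0.67]
```

>>> play_rows:
  plan:
    - [0, 0, 0, 0, 0, -0.05, -1]
    - [0, 0, 0, 0, 0, -0.05, -1]

```text
time_s: 7.87
eef_pos: [575.0, 60.8, 119.8]
ee_rot: [0.002, 0.523, 0.852, -0.002]
force: [-0.9, -0.8, -0.2]
grip_width: 0.137
```

```bash
python3 -c "
from h import *
st()"
```

```text
t 7.87 pos [575.   60.8 119.8] jawdeg 26.96 z [ 7.0e-04 -5.8e-03 -1.0e+00] F [-0.9 -0.8 -0.2] T [-0.059  0.033  0.312] g 0.137 q6 -0.562 q [-0.09  0.53  1.48 -0.01  1.13 -0.56]
```

>>> play_rows:
  plan:
    - [0, 0, 0, 0, 0, -0.05, -1]
    - [0, 0, 0, 0, 0, -0.05, -1]

```text
time_s: 8.03
eef_pos: [575.0, 60.8, 119.8]
ee_rot: [0.002, 0.566, 0.824, -0.003]
force: [-0.5, -1.4, 0.0]
grip_width: 0.14
```

```bash
python3 -c "
from h import *
st()"
```

```text
t 8.03 pos [575.   60.8 119.8] jawdeg 21.02 z [ 0.     -0.0063 -1.    ] F [-0.5 -1.4  0. ] T [-0.009  0.028  0.369] g 0.14 q6 -0.458 q [-0.09  0.53  1.48 -0.01  1.13 -0.46]
```

>>> play_rows:
  plan:
    - [0, 0, 0, 0, 0, -0.05, -1]
    - [0, 0, 0, 0, 0, -0.05, -1]

```text
time_s: 8.2
eef_pos: [575.0, 60.8, 119.8]
ee_rot: [0.002, 0.608, 0.794, -0.003]
force: [-0.3, -0.4, 0.1]
grip_width: 0.141
```

```bash
python3 -c "
from h import *
st()"
```

```text
t 8.2 pos [575.   60.8 119.8] jawdeg 15.09 z [-7.0e-04 -6.7e-03 -1.0e+00] F [-0.3 -0.4  0.1] T [-0.087  0.043  0.312] g 0.141 q6 -0.354 q [-0.09  0.53  1.48 -0.01  1.13 -0.35]
```

>>> play_rows:
  plan:
    - [0, 0, 0, 0, 0, -0.05, -1]
    - [0, 0, 0, 0, 0, -0.05, -1]

```text
time_s: 8.37
eef_pos: [574.9, 60.8, 119.7]
ee_rot: [0.002, 0.648, 0.761, -0.003]
force: [-0.7, -0.1, -0.2]
grip_width: 0.14
```

```bash
python3 -c "
from h import *
st()"
```

```text
t 8.37 pos [574.9  60.8 119.7] jawdeg 9.15 z [-0.0015 -0.0071 -1.    ] F [-0.7 -0.1 -0.2] T [-0.044  0.027  0.338] g 0.14 q6 -0.25 q [-0.09  0.53  1.47 -0.01  1.13 -0.25]
```

>>> play_rows:
  plan:
    - [0, 0, 0, 0, 0, -0.05, -1]
    - [0, 0, 0, 0, 0, -0.05, -1]

```text
time_s: 8.53
eef_pos: [574.9, 60.8, 119.7]
ee_rot: [0.002, 0.687, 0.727, -0.003]
force: [-0.8, -0.2, -0.5]
grip_width: 0.136
```

```bash
python3 -c "
from h import *
st()"
```

```text
t 8.53 pos [574.9  60.8 119.7] jawdeg 3.22 z [-0.0022 -0.0073 -1.    ] F [-0.8 -0.2 -0.5] T [-0.04  -0.04   0.316] g 0.136 q6 -0.147 q [-0.09  0.53  1.47 -0.01  1.13 -0.15]
```

>>> play_rows:
  plan:
    - [0, 0, 0, 0, 0, -0.05, -1]
    - [0, 0, 0, 0, 0, -0.05, -1]

```text
time_s: 8.7
eef_pos: [574.9, 60.8, 119.6]
ee_rot: [0.002, 0.724, 0.69, -0.004]
force: [-0.2, -1.0, -0.3]
grip_width: 0.141
```

```bash
python3 -c "
from h import *
st()"
```

```text
t 8.7 pos [574.9  60.8 119.6] jawdeg -2.71 z [-0.0031 -0.0075 -1.    ] F [-0.2 -1.  -0.3] T [-0.067 -0.009  0.315] g 0.141 q6 -0.043 q [-0.09  0.54  1.47 -0.01  1.14 -0.04]
```

>>> play_rows:
  plan:
    - [0, 0, 0, 0, 0, -0.05, -1]
    - [0, 0, 0, 0, 0, -0.05, -1]

```text
time_s: 8.87
eef_pos: [574.9, 60.8, 119.6]
ee_rot: [0.002, 0.758, 0.652, -0.004]
force: [0.9, -0.2, 0.9]
grip_width: 0.142
```

```bash
python3 -c "
from h import *
st()"
```

```text
t 8.87 pos [574.9  60.8 119.6] jawdeg -8.64 z [-0.0038 -0.0076 -1.    ] F [ 0.9 -0.2  0.9] T [-0.048  0.015  0.31 ] g 0.142 q6 0.061 q [-0.09  0.54  1.47 -0.01  1.14  0.06]
```

>>> play_rows:
  plan:
    - [0, 0, 0, 0, 0, -0.05, -1]
    - [0, 0, 0, 0, 0, -0.05, -1]

```text
time_s: 9.03
eef_pos: [574.9, 60.8, 119.6]
ee_rot: [0.002, 0.791, 0.612, -0.004]
force: [-1.1, -0.1, -0.7]
grip_width: 0.138
```

```bash
python3 -c "
from h import *
st()"
```

```text
t 9.03 pos [574.9  60.8 119.6] jawdeg -14.58 z [-0.0046 -0.0075 -1.    ] F [-1.1 -0.1 -0.7] T [-0.077  0.021  0.278] g 0.138 q6 0.164 q [-0.09  0.54  1.47 -0.01  1.14  0.16]
```

>>> play_rows:
  plan:
    - [0, 0, 0, 0, 0, -0.05, -1]
    - [0, 0, 0, 0, 0, -0.05, -1]

```text
time_s: 9.2
eef_pos: [574.9, 60.8, 119.6]
ee_rot: [0.002, 0.822, 0.57, -0.004]
force: [-0.0, -0.7, 0.7]
grip_width: 0.135
```

```bash
python3 -c "
from h import *
st()"
```

```text
t 9.2 pos [574.9  60.8 119.6] jawdeg -20.51 z [-0.0055 -0.0074 -1.    ] F [-0.  -0.7  0.7] T [-0.024 -0.031  0.368] g 0.135 q6 0.268 q [-0.09  0.54  1.47 -0.01  1.14  0.27]
```

>>> play_rows:
  plan:
    - [0, 0, 0, 0, 0, -0.05, -1]
    - [0, 0, 0, 0, 0, -0.05, -1]

```text
time_s: 9.37
eef_pos: [574.9, 60.8, 119.6]
ee_rot: [0.001, 0.85, 0.527, -0.005]
force: [-1.0, -0.6, -0.7]
grip_width: 0.141
```

```bash
python3 -c "
from h import *
st()"
```

```text
t 9.37 pos [574.9  60.8 119.6] jawdeg -26.44 z [-0.0062 -0.0073 -1.    ] F [-1.  -0.6 -0.7] T [ 0.025 -0.015  0.269] g 0.141 q6 0.371 q [-0.09  0.54  1.47 -0.01  1.14  0.37]
```

>>> play_rows:
  plan:
    - [0, 0, 0, 0, 0, -0.05, -1]
    - [0, 0, 0, 0, 0, -0.05, -1]

```text
time_s: 9.53
eef_pos: [574.8, 60.8, 119.5]
ee_rot: [0.001, 0.876, 0.482, -0.005]
force: [-0.5, -0.0, -0.5]
grip_width: 0.143
```

```bash
python3 -c "
from h import *
st()"
```

```text
t 9.53 pos [574.8  60.8 119.5] jawdeg -32.36 z [-0.007  -0.0071 -1.    ] F [-0.5 -0.  -0.5] T [-0.045 -0.008  0.366] g 0.143 q6 0.475 q [-0.09  0.54  1.47 -0.01  1.14  0.47]
```

>>> play_rows:
  plan:
    - [0, 0, 0, 0, 0, -0.05, -1]
    - [0, 0, 0, 0, 0, -0.05, -1]

```text
time_s: 9.7
eef_pos: [574.8, 60.8, 119.5]
ee_rot: [0.002, 0.9, 0.436, -0.005]
force: [-0.1, -0.2, -0.3]
grip_width: 0.135
```

```bash
python3 -c "
from h import *
st()"
```

```text
t 9.7 pos [574.8  60.8 119.5] jawdeg -38.26 z [-0.0076 -0.007  -0.9999] F [-0.1 -0.2 -0.3] T [-0.155 -0.182  0.393] g 0.135 q6 0.578 q [-0.09  0.54  1.47 -0.01  1.14  0.58]
```

>>> play_rows:
  plan:
    - [0, 0, 0, 0, 0, -0.05, -1]

```text
time_s: 9.78
eef_pos: [574.8, 60.8, 119.4]
ee_rot: [0.002, 0.911, 0.413, -0.005]
force: [-1.0, -0.3, 0.0]
grip_width: 0.141
```

```bash
python3 -c "
from h import *
st()"
```

```text
t 9.78 pos [574.8  60.8 119.4] jawdeg -41.2 z [-0.008  -0.0071 -0.9999] F [-1.  -0.3  0. ] T [-0.111 -0.185  0.475] g 0.141 q6 0.629 q [-0.09  0.54  1.47 -0.01  1.14  0.63]
```

>>> play_rows:
  plan:
    - [0, 0, 0, 0, 0, -0.05, -1]

```text
time_s: 9.87
eef_pos: [574.7, 60.8, 119.4]
ee_rot: [0.002, 0.921, 0.39, -0.005]
force: [-1.6, -0.9, -1.0]
grip_width: 0.142
```

```bash
python3 -c "
from h import *
st()"
```

```text
t 9.87 pos [574.7  60.8 119.4] jawdeg -44.12 z [-0.0083 -0.0071 -0.9999] F [-1.6 -0.9 -1. ] T [-0.214 -0.147  0.552] g 0.142 q6 0.68 q [-0.09  0.54  1.47 -0.01  1.14  0.68]
```

```bash
python3 - <<'E'
from h import *
for i in range(8):
    optics.capture("wrist");s=sense();print(round(s["time_s"],2),np.round(s["wrist_torque"],3),np.round(s["force"],1))
st()
E
```

```text
9.92 [-0.202 -0.162  0.507] [-2.1  0.1 -0.4]
9.97 [-0.216 -0.178  0.43 ] [-1.6 -0.9  0.4]
10.02 [-0.209 -0.123  0.495] [-1.6  0.7 -0.7]
10.07 [-0.166 -0.175  0.444] [-0.8  0.2 -1.2]
10.12 [-0.196 -0.185  0.465] [-1.6 -0.3 -0.9]
10.17 [-0.132 -0.163  0.439] [-1.9 -0.8 -0.3]
10.22 [-0.164 -0.209  0.542] [-1.3  0.5 -0.4]
10.27 [-0.151 -0.178  0.502] [-0.8  0.6 -1. ]
t 10.27 pos [574.7  60.8 119.4] jawdeg -44.0 z [-0.0084 -0.0067 -0.9999] F [-0.8  0.6 -1. ] T [-0.151 -0.178  0.502] g 0.136 q6 0.678 q [-0.09  0.54  1.47 -0.01  1.14  0.68]
```

>>> play_rows:
  plan:
    - [0, 0, 0, 0, 0, 0, -0.3]
    - [0, 0, 0, 0, 0, 0, 0.1]
    - [0, 0, 0, 0, 0, 0, 0.1]
    - [0, 0, 0, 0, 0, 0, 0.1]
    - [0, 0, 0, 0, 0, 0, 0.1]

```text
time_s: 10.68
eef_pos: [575.0, 60.9, 119.6]
ee_rot: [0.001, 0.921, 0.39, -0.005]
force: [0.3, -0.7, -0.3]
grip_width: 0.553
```

```bash
python3 - <<'E'
from h import *
for i in range(4):
    c=optics.capture("wrist");s=sense();print(round(s["time_s"],2),np.round(s["wrist_torque"],3),np.round(s["force"],1))
st()
cv2.imwrite("pics/w4.png",cv2.resize(c["img"][170:380,110:400],(800,580),interpolation=cv2.INTER_CUBIC))
E
```

```text
10.73 [-0.058 -0.038 -0.004] [ 0.4 -0.6 -0.3]
10.78 [ 0.031 -0.016  0.004] [-0.2  0.1 -0.6]
10.83 [ 0.02   0.018 -0.038] [-0.2  0.3 -0.3]
10.88 [-0.002  0.042 -0.027] [-0.2 -0.5  0.2]
t 10.88 pos [574.9  60.9 119.5] jawdeg -44.09 z [-0.0082 -0.0055 -1.    ] F [-0.2 -0.5  0.2] T [-0.002  0.042 -0.027] g 0.548 q6 0.678 q [-0.09  0.54  1.47 -0.01  1.14  0.68]
```

View pics/w4.png

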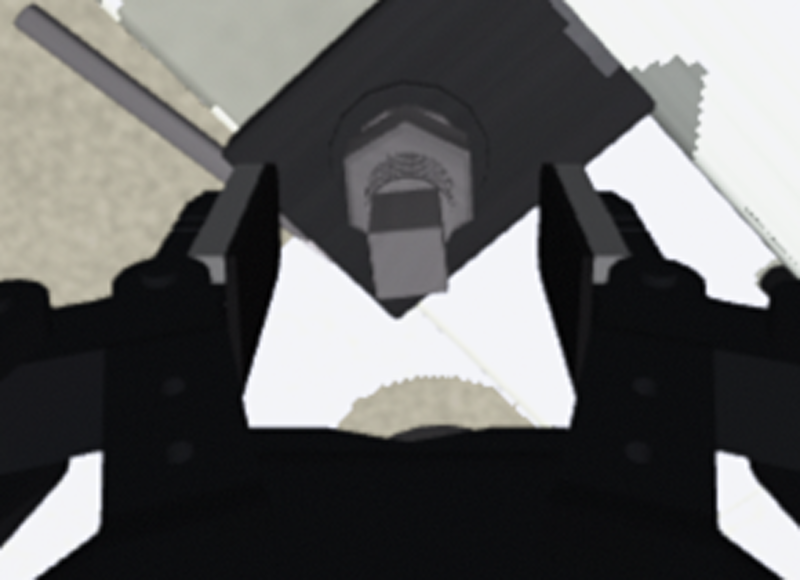

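The head has turned with its flats a few degrees behind the jaws, which fits pad compliance. The nut's flats are parallel to the jaws within about 2 degrees, so I'll drop straight down onto the nut.

>>> play_rows:
  plan:
    - [0, 0, -8, -0.005, -0.008, 0.02, 0.1]
    - [0, 0, -7, 0, 0, 0, 0.1]
    - [0, 0, -2, 0, 0, 0, 0.1]
    - [0, 0, 0, 0, 0, 0, 0.1]

```text
time_s: 11.22
eef_pos: [575.1, 60.9, 101.9]
ee_rot: [0.005, 0.917, 0.399, -0.002]
force: [0.1, -0.4, 0.2]
grip_width: 0.55
```

```bash
python3 -c "
from h import *
st()"
```

```text
t 11.22 pos [575.1  60.9 101.9] jawdeg -42.97 z [ 6.000e-04 -1.050e-02 -9.999e-01] F [ 0.1 -0.4  0.2] T [-0.043  0.019  0.079] g 0.55 q6 0.663 q [-0.09  0.56  1.49 -0.01  1.09  0.66]
```

>>> play_rows:
  plan:
    - [0, 0, 1.5, 0.01, 0, 0, 0.1]
    - [0, 0, 0, 0, 0, 0, -0.2]
    - [0, 0, 0, 0, 0, 0, -0.6]
    - [0, 0, 0, 0, 0, 0, -1]
    - [0, 0, 0, 0, 0, 0, -1]
  grip_force: 60

```text
time_s: 11.63
eef_pos: [575.0, 61.0, 104.2]
ee_rot: [-0.001, 0.917, 0.399, 0.0]
force: [1.1, 0.4, -3.4]
grip_width: 0.254
```

>>> play_rows:
  plan:
    - [0, 0, 0, 0, 0, 0, -1]
    - [0, 0, 0, 0, 0, 0, -1]

```text
time_s: 11.8
eef_pos: [575.0, 61.0, 104.2]
ee_rot: [-0.001, 0.917, 0.399, 0.0]
force: [-1.6, 1.5, -1.0]
grip_width: 0.257
```

```bash
python3 -c "
from h import *
st()"
```

```text
t 11.8 pos [575.   61.  104.2] jawdeg -43.0 z [-1.0e-04  1.1e-03 -1.0e+00] F [-1.6  1.5 -1. ] T [0.048 0.066 0.125] g 0.257 q6 0.653 q [-0.1   0.55  1.49  0.    1.1   0.65]
```

>>> play_rows:
  plan:
    - [0, 0, 0, 0, 0, -0.1, -1]
    - [0, 0, 0, 0, 0, -0.1, -1]
    - [0, 0, 0, 0, 0, -0.1, -1]
    - [0, 0, 0, 0, 0, -0.1, -1]

```text
time_s: 12.13
eef_pos: [575.1, 61.0, 104.0]
ee_rot: [-0.0, 0.979, 0.202, 0.0]
force: [-0.9, 0.1, -1.0]
grip_width: 0.253
```

```bash
python3 -c "
from h import *
st()"
```

```text
t 12.13 pos [575.1  61.  104. ] jawdeg -66.64 z [ 3.e-04  5.e-04 -1.e+00] F [-0.9  0.1 -1. ] T [0.069 0.019 0.217] g 0.253 q6 1.066 q [-0.1   0.55  1.49  0.    1.1   1.07]
```

>>> play_rows:
  plan:
    - [0, 0, 0, 0, 0, -0.1, -1]
    - [0, 0, 0, 0, 0, -0.1, -1]
    - [0, 0, 0, 0, 0, -0.1, -1]
    - [0, 0, 0, 0, 0, -0.1, -1]
    - [0, 0, 0, 0, 0, 0, -1]

```text
time_s: 12.55
eef_pos: [575.1, 60.9, 103.9]
ee_rot: [0.0, 1.0, -0.008, 0.0]
force: [-0.3, 0.7, -0.0]
grip_width: 0.255
```

```bash
cat >> h.py <<'E'
def hold(n=6):
    T=[]
    for i in range(n): optics.capture("wrist");T.append(sense()["wrist_torque"])
    print("holdT",np.round(np.mean(T,0),3));st()
E
python3 -c "
from h import *
st();hold()"
```

```text
t 12.55 pos [575.1  60.9 103.9] jawdeg -90.86 z [ 2.e-04 -5.e-04 -1.e+00] F [-0.3  0.7 -0. ] T [0.099 0.09  0.032] g 0.255 q6 1.489 q [-0.1   0.55  1.49 -0.    1.1   1.49]
holdT [ 0.053  0.064 -0.017]
t 12.85 pos [575.1  60.9 103.9] jawdeg -90.57 z [ 3.e-04 -3.e-04 -1.e+00] F [ 0.   0.4 -0.2] T [0.048 0.079 0.01 ] g 0.256 q6 1.484 q [-0.1   0.55  1.49 -0.    1.1   1.48]
```

>>> play_rows:
  plan:
    - [0, 0, 0, 0, 0, -0.1, -1]
    - [0, 0, 0, 0, 0, -0.1, -1]
    - [0, 0, 0, 0, 0, -0.1, -1]
    - [0, 0, 0, 0, 0, 0, -1]

```text
time_s: 13.18
eef_pos: [575.1, 60.8, 103.8]
ee_rot: [0.0, 0.988, -0.157, 0.0]
force: [-0.3, 0.2, -0.4]
grip_width: 0.26
```

```bash
python3 -c "
from h import *
hold()"
```

```text
holdT [ 0.075  0.064 -0.022]
t 13.48 pos [575.1  60.9 103.8] jawdeg -107.88 z [ 1.e-04 -8.e-04 -1.e+00] F [-0.4  0.4 -1.4] T [ 0.065 -0.001  0.021] g 0.254 q6 1.787 q [-0.1   0.55  1.49 -0.    1.1   1.79]
```

>>> play_rows:
  plan:
    - [0, 0, 0, 0, 0, -0.08, -1]
    - [0, 0, 0, 0, 0, -0.08, -1]
    - [0, 0, 0, 0, 0, 0, -1]

```text
time_s: 13.73
eef_pos: [575.1, 60.9, 103.8]
ee_rot: [0.0, 0.972, -0.234, 0.0]
force: [-0.3, 0.5, -1.0]
grip_width: 0.26
```

```bash
python3 -c "
from h import *
hold()"
```

```text
holdT [0.112 0.036 0.113]
t 14.03 pos [575.1  60.9 103.8] jawdeg -116.94 z [-0.e+00 -9.e-04 -1.e+00] F [-0.8  0.7 -0.8] T [0.178 0.014 0.134] g 0.256 q6 1.945 q [-0.1   0.55  1.49 -0.    1.1   1.94]
```

>>> play_rows:
  plan:
    - [0, 0, 0, 0, 0, -0.08, -1]
    - [0, 0, 0, 0, 0, -0.08, -1]
    - [0, 0, 0, 0, 0, 0, -1]

```text
time_s: 14.28
eef_pos: [575.1, 61.0, 103.7]
ee_rot: [0.0, 0.951, -0.311, 0.0]
force: [0.6, 0.2, -1.7]
grip_width: 0.253
```

```bash
python3 -c "
from h import *
hold()"
```

```text
holdT [ 0.192 -0.037  0.225]
t 14.58 pos [575.1  61.  103.7] jawdeg -126.04 z [-1.e-04 -8.e-04 -1.e+00] F [ 0.5 -0.2 -0.9] T [ 0.166 -0.039  0.315] g 0.258 q6 2.104 q [-0.1   0.55  1.49 -0.    1.1   2.1 ]
```

>>> play_rows:
  plan:
    - [0, 0, 0, 0, 0, -0.03, -1]
    - [0, 0, 0, 0, 0, 0, -1]

```text
time_s: 14.75
eef_pos: [575.1, 61.0, 103.7]
ee_rot: [0.0, 0.946, -0.323, 0.0]
force: [-0.5, -0.6, -0.6]
grip_width: 0.256
```

```bash
python3 -c "
from h import *
hold()"
```

```text
holdT [ 0.181 -0.028  0.365]
t 15.05 pos [575.1  61.  103.7] jawdeg -127.64 z [ 0.e+00 -9.e-04 -1.e+00] F [-0.2  0.4 -0.1] T [ 0.172 -0.084  0.41 ] g 0.253 q6 2.132 q [-0.1   0.55  1.49 -0.    1.1   2.13]
```

>>> play_rows:
  plan:
    - [0, 0, 0, 0, 0, 0, -0.2]
    - [0, 0, 0, 0, 0, 0, 0.1]
    - [0, 0, 0, 0, 0, 0, 0.1]
    - [0, 0, 10, 0, 0, 0, 0.1]
    - [0, 0, 25, 0, 0, 0, 0.1]

```text
time_s: 15.47
eef_pos: [573.3, 60.8, 136.3]
ee_rot: [0.001, 0.946, -0.323, -0.004]
force: [-0.4, 0.6, -0.1]
grip_width: 0.551
```

>>> play_rows:
  plan:
    - [0, 0, 30, 0, 0, 0, 0.1]
    - [0, 0, 20, 0, 0, 0, 0.1]
    - [0, 0, 0, 0, 0, 0, 0.1]
    - [0, 0, 0, 0, 0, 0, 0.1]

```text
time_s: 15.8
eef_pos: [574.7, 60.7, 195.8]
ee_rot: [0.0, 0.946, -0.323, 0.001]
force: [-0.4, 0.6, 0.2]
grip_width: 0.554
```

```bash
python3 - <<'E'
from h import *
c=optics.capture("wrist");st()
u,v=proj(c,[575,61,128]);u0,v0=int(u)-50,int(v)-37
cv2.imwrite("pics/w5.png",cv2.resize(c["img"][v0:v0+75,u0:u0+100],(800,600),interpolation=cv2.INTER_CUBIC))
E
```

```text
t 15.85 pos [574.8  60.6 195.8] jawdeg -127.74 z [ 0.0018 -0.0011 -1.    ] F [0.1 0.  1.6] T [ 0.013  0.007 -0.031] g 0.548 q6 2.133 q [-0.1   0.46  1.39 -0.    1.3   2.13]
```

View pics/w5.png

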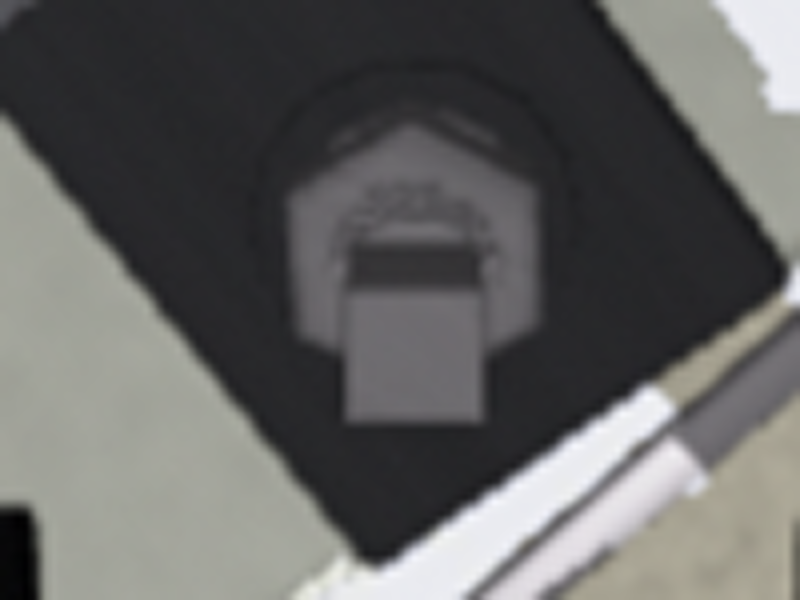

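The nut's flats line up with the jaws, still tight as left. The head is at about -38 degrees, against -39 before tightening, so the screw did not move. The fingers are clear of everything, so I'm handing in.

```bash
python3 -c "
from rig import ctrl
print(ctrl.finish_job())"
```

```text
the job is handed in; nothing more can be done
None
```

The stop is reset and the job was handed in at about 16 s; no verdict is reported, so the pad and nut forces below come from feel.

- **Jam nut slackened:** I turned it off by about 1.4 rad. A picture showed it turned with the jaws.
- **Screw nipped:** I turned it about 1.9 rad clockwise. It ran at about 0.31 Nm, and I stopped at 0.17 to 0.24 Nm above that. That puts the nip at about 6 to 8 N on the pad.
- **Jam nut done up:** The holding torque is about 0.38 Nm above the slack reading, over the 0.2 to 0.3 Nm called firm. A final small nudge took it from 0.24 Nm past that range, and I left it there.
- **Final picture:** The screw head was within about a degree of where it stood before tightening, so it did not turn. The gripper was open and clear about 90 mm above its working height.
- **Disagreements:**
  - Torque noise of about 0.03 Nm makes the nip uncertain by about 1 N.
  - The head lagged the jaws by about 5°, which I put down to pad compliance.
- **Not checked:** I took no final picture of the other things on the counter. The path stayed above them, and the force readings showed no contact.

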